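# Vent a pressure digestion vessel

### The arm

A 7-joint arm with a two-finger parallel gripper is mounted at the origin on a cart in front of the work surface, level with it; the furniture and walls round the work are solid. World frame = base frame: x ahead of the robot, y to its left, z up, the work surface at z = 0. Lengths are in m, angles in degrees, forces in N, time in s.
With the tool pointing down it reaches from about 0.4 to 0.75 m from the base axis. Payload 19.5 kg.
Tool frame: the origin (TCP) lies on the centre line of the jaws, within the pads' length; the fingertips stand 14 mm ahead of it and the grasp point (between the pads) lies 5 mm behind it (env.tips_ahead is the distance from the TCP to the fingertips, in m); z points along the fingers, y is the direction in which the jaws open and shut (so a half turn about z gives the same grasp; the last joint's range is limited). The gripper opens to 85 mm and grips with 20 to 120 N. Pads are 22 mm wide; open, the fingers measure 114 mm over their backs; the gripper's body (76 mm by 85 mm) begins 54 mm behind the grasp point. The pads swing forward as they close: fully open they stand 13 mm farther back than shut.
Start: joints at [-2.389, 40.479, -1.581, 85.061, 1.261, 54.483, -4.326], TCP at [0.575, 0, 0.245] pointing down, gripper open.
Joint ranges: [-155.06, 155.06], [-18.47, 123.98], [-90, 86.84], [0, 140.48], [-83.41, 263.41], [0, 116], [-161.91, 161.91]. Speed limits (degrees/s): [108.29, 108.29, 147.25, 147.25, 172.46, 172.46, 172.46].

### API

Orientations are given as a 3x3 rotation matrix whose columns are the frame's x, y, z axes.
In Python, from station import env gives the robot as it stands.
- The arm moves only by the tool send_rows, never from a script. Its argument "increments" is a list of rows, each a list of 3 entries, a list of its own where there are three numbers: the shift along the tool's x, y, z in cm, then the turn, a rotation vector about the tool's x, y, z in rad, then the gripper command: -1 is shut, 1 is fully open, values between are in proportion. In form: [[[x, y, z], [wx, wy, wz], hand], ...]. A call has 1 to 20 rows; each row shifts and turns the commanded pose from where the row before left it, along the tool's axes as they then stand; what a row does not reach is not made up. A row lasts 1/8 s, in which the tool goes at most 62.5 mm and 10.7 degrees, less where a joint would pass 70% of its speed; a pose out of reach is approached as far as the arm can. A call is refused whole if a number of a shift passes 6.25 or a number of a turn 0.188, either way. A call with a gripper value outside its range is refused whole. The fingers move at their own pace and stop on an object; "force" is the grip in N (left out, the last holds). Time passes only in rows, so rows that do not move let the fingers close. It gives the time, the measured TCP pose, the force and the opening at its end, in the units of the state.
- env.get_obs(): the state, without advancing time (a new reading comes with each control period).
- env.capture(name): name is "scene" or "side" or "wrist"; returns a dict with "color" (420x560x3 uint8, blue, green, red), "z_map" (420x560 float32, m along the optical axis (not along the pixel's ray), 0 where there is no reading), "vfov" (degrees; the focal length in pixels is half the picture's height over the tangent of half this angle, whatever the lens; pixels are square), "cx", "cy" (the principal point, pixels), "rvec" (rotation vector, rad) and "tvec" (3), from world to camera coordinates, as OpenCV has them; the wrist camera has in their place "hand_eye" (4x4, takes a point from camera to tool coordinates, whose origin is the TCP and whose axes are the flange's). Camera axes: x right, y down, z forward; pixel columns grow to the right and rows downward; lengths in m; the calibration is good to about 2 mm. A picture is of the moment at which its call begins: read the wrist's pose just before it.
- env.finish_job(): hands the job in, once; it reports no verdict.
The state is a dict: "time_s": time; "joint_positions": joint angles; "joint_velocities": joint speeds; "effort": joint torques, N m; "ee_pos": TCP position; "tcp_rot": TCP orientation; "ft_force": force on the tool from outside, world axes, zero at the start; "torque": the same for the moment, N m; "grip_width": finger opening in m.
Only numpy, scipy, OpenCV 4.12 (cv2) and the standard library are available. Lean on these libraries where they do the work, as an engineer would, in place of code of your own. Each camera call takes 0.05 s, during which the arm holds its last target.

### The job

The pressure digestion vessel has to be vented before anyone opens it. On the slanted vent valve at its side, unscrew the small knurled lock nut (counter-clockwise as seen from above the valve) by about half a turn, leaving the valve pin up as you do; then press the freed valve tip gently down as far as it goes, keep it down for about two seconds, and let it spring back. Leave the nut unscrewed and do not disturb the bottle, the dish and the timer standing beside the vessel.

Things in the scene. Friction and masses are not known exactly. Their poses are not given: they have to be found in the camera images.
- vessel: Metal digestion vessel, fixed: base plate 150 x 130 x 12 mm, cylinder 90 mm wide, flange and bolted cover 104 mm wide with edge at 154 mm, knob up to 190 mm. Origin: centre of the underside; z up; the vent valve is on its -x side, which faces the robot's left. The valve axis leans 35 degrees from vertical towards -x, away from the cylinder; the cover leaves room only for a tool tilted along it.
- valve_seat (a point): Centre of the valve's fixed seat, at (-86, 0, 95) mm in the vessel's frame, with the vessel's axes (not the valve's). It is the top of a neck 10 mm in diameter and 21 mm long along the valve axis; below that the valve body is 21 mm in diameter. The cover's edge is 34 mm behind it and 60 mm higher. (A fixed instrument 0.4 m tall fills the worktop at x > 0.43, y < -0.3 m: swing clear.)
- nut_mid (a point): Middle of the knurled steel lock nut, 13.2 mm in diameter and 9 mm high, 4.5 mm above the seat when it is screwed down. Its z axis is the valve axis, pointing up out of the valve; it turns and rises with the nut.
- lock_nut (a joint): Angle of the lock nut in rad: 0 = screwed down on the seat, growing counter-clockwise as seen from above the valve (unscrewing), stop at 3.6. It starts between 0 and 0.4. Friction holds it where it is left (0.04 N m). It sits on the thread of the pin and rises 1.6 mm per rad along it.
- vent_pin (a joint): How far the pin, with its tip and nut, is pressed down along the valve axis, in m: 0 = up (held by a spring), at most 0.0065. It goes down only until the nut lands on the seat: 1.6 mm per rad of nut angle, so under 1 mm (give) with the nut screwed down. The spring pushes back with 2 N at 0 and 6 N at 5 mm. Pushing on the nut moves the pin too.
- vent_tip: Round steel tip on the end of the pin, 8 mm in diameter, 5 mm high. Origin: centre of its top face, 26 mm above the seat along the valve axis while the pin is up (at least 11 mm above the nut); its z axis is the valve axis, pointing up.
- bottle: Loose small bottle with a blue cap, 43 mm in diameter, 95 mm high, standing at the vessel's +y side. Origin: centre of its underside. A bystander.
- dish: Loose flat clear dish, 60 mm in diameter, 14 mm high, at the vessel's +y side beyond the valve. Origin: centre of its underside. A bystander.
- kitchen_timer: Loose grey timer, 58 x 64 x 20 mm, lying at the vessel's -y side. Origin: centre of its underside. A bystander.
Things that resemble listed ones, but are neither listed nor needed, are in the scene too. Leave any blue or green look-alike of the vessel alone.

How it is judged:
By the outcome, as a careful person would: the job done as asked, in the order asked, and still so for the second after the job is handed in, with the robot touching nothing.
It also fails if it takes over 61 s, if anything falls off the work surface, if the arm or the gripper's body presses on something with over 40 N, if the wrist force passes 120 N, or if a joint passes its speed limit or range.

## Working session

There is one attempt and no reset: what is moved stays moved. The work goes in short steps, Python scripts to look and compute and a tool call to move; the robot and the scene stay as the last step left them, time stands still between calls to the robot, and variables do not carry over. Pictures are saved under pics/ and viewed, and the job is handed in when it is done.

Besides the shell and the picture viewer there is one more tool, called after "Request:" as name([rows], argument=value, ...), one row to a line, values as JSON. send_rows: Moves the arm, as the interface text tells. Its arguments: {"type":"object","properties":{"increments":{"type":"array","items":{"type":"array"}},"force":{"type":"number"}},"required":["increments"]}

```bash
ls; mkdir -p pics; python3 - <<'E'
from station import env
import cv2
o=env.get_obs(); print(o)
for n in ("scene","side","wrist"):
    c=env.capture(n); cv2.imwrite(f"pics/{n}0.png",c["color"])
    print(n,{k:v for k,v in c.items() if k not in("color","z_map")})
E
```

```text
pics
{'time_s': 0.0, 'joint_positions': array([-2.38871459, 40.51404349, -1.58358733, 85.08390424,  1.25995681,
       54.48174851, -4.32595094]), 'joint_velocities': array([-0.01410918,  0.02452659, -0.04508891, -0.02729725, -0.06688328,
       -0.02403455,  0.0204579 ]), 'effort': array([-3.35119905e-03, -8.83210659e+01,  1.23306759e+00, -2.36173260e+01,
        1.66974653e-02,  6.38553465e-03, -2.14882397e-05]), 'ee_pos': array([5.74755402e-01, 7.31635522e-06, 2.44828103e-01]), 'tcp_rot': array([[ 1.14195803e-07,  9.99999407e-01, -1.08913075e-03],
       [ 1.00000000e+00, -1.27972039e-07, -1.26487660e-05],
       [-1.26488978e-05, -1.08913075e-03, -9.99999407e-01]]), 'ft_force': array([-1.01382602,  0.67968188,  0.39904786]), 'torque': array([-0.0377907 ,  0.01361979, -0.04468649]), 'grip_width': 0.08529355439839925}
scene {'vfov': 47.67349364559698, 'cx': 280.0717801454369, 'cy': 211.4542774696331, 'rvec': array([ 2.25079357, -1.12402826,  0.40850085]), 'tvec': array([-0.43099798,  0.34375473,  0.83446524])}
side {'vfov': 44.88025692886796, 'cx': 276.69512466040163, 'cy': 209.17158111554332, 'rvec': array([ 0.45592415, -2.66778992,  1.31840003]), 'tvec': array([0.51527989, 0.2705613 , 0.85798698])}
wrist {'vfov': 63.763492424105806, 'cx': 276.6656485611098, 'cy': 210.88149218881782, 'hand_eye': array([[-4.99728718e-04, -9.53184376e-01, -3.02389311e-01,
         7.85884272e-02],
       [ 9.99999794e-01, -5.98444795e-04,  2.33803281e-04,
        -9.15176276e-05],
       [-4.03820943e-04, -3.02389132e-01,  9.53184478e-01,
        -1.29016521e-01],
       [ 0.00000000e+00,  0.00000000e+00,  0.00000000e+00,
         1.00000000e+00]])}
```

View pics/scene0.png

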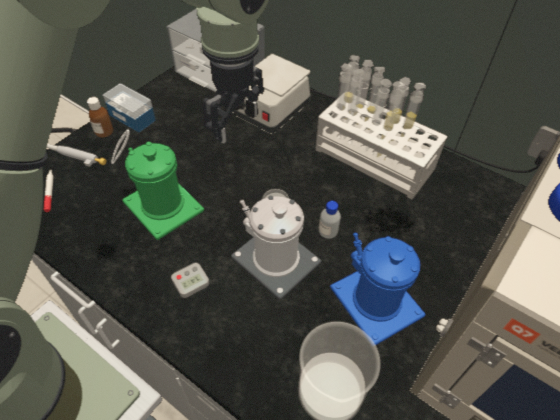

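View pics/side0.png

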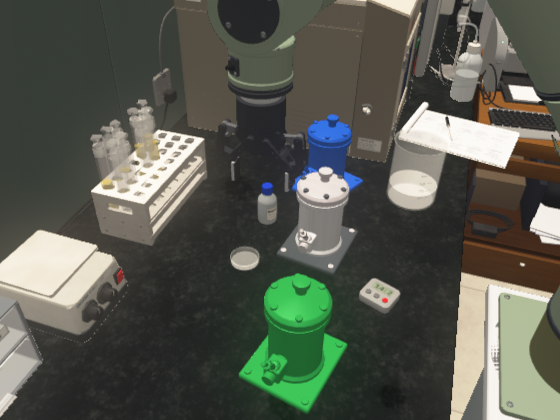

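View pics/wrist0.png

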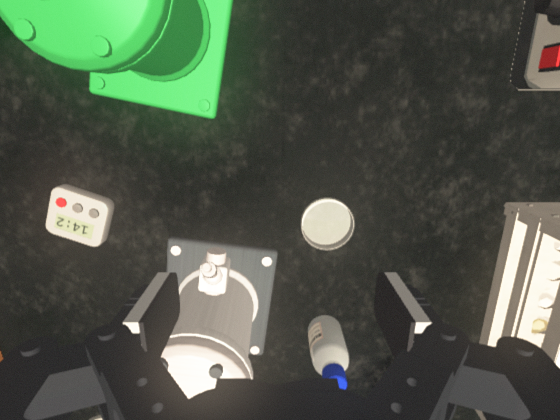

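```bash
cat > h.py <<'E'
import numpy as np, cv2
from station import env
from scipy.spatial.transform import Rotation as R
def cap(n):
    o=env.get_obs(); c=env.capture(n)
    H,W=c["z_map"].shape; f=H/2/np.tan(np.radians(c["vfov"]/2))
    if "rvec" in c:
        Rm=cv2.Rodrigues(c["rvec"])[0]; Rc=Rm.T; t=-Rm.T@c["tvec"]
    else:
        T=np.eye(4);T[:3,:3]=o["tcp_rot"];T[:3,3]=o["ee_pos"]; M=T@c["hand_eye"]; Rc=M[:3,:3]; t=M[:3,3]
    return dict(img=c["color"],z=c["z_map"],f=f,cx=c["cx"],cy=c["cy"],R=Rc,t=t,obs=o)
def ray(c,u,v):
    return c["R"]@np.array([(u-c["cx"])/c["f"],(v-c["cy"])/c["f"],1.0])
def atz(c,u,v,z):  # intersect with world height
    d=ray(c,u,v); return c["t"]+d*(z-c["t"][2])/d[2]
def dep(c,u,v):
    return c["t"]+ray(c,u,v)*c["z"][int(round(v)),int(round(u))]
def proj(c,P):
    p=(np.atleast_2d(P)-c["t"])@c["R"]; return np.c_[p[:,0]/p[:,2]*c["f"]+c["cx"],p[:,1]/p[:,2]*c["f"]+c["cy"]]
def crop(c,u0,v0,u1,v1,k,name):
    cv2.imwrite(name,cv2.resize(c["img"][v0:v1,u0:u1],None,fx=k,fy=k,interpolation=cv2.INTER_CUBIC))
def tri(cs,uvs):
    A=np.zeros((3,3));b=np.zeros(3)
    for c,(u,v) in zip(cs,uvs):
        d=ray(c,u,v);d/=np.linalg.norm(d);P=np.eye(3)-np.outer(d,d);A+=P;b+=P@c["t"]
    X=np.linalg.solve(A,b); return X,[np.linalg.norm(np.cross(X-c["t"],ray(c,u,v)/np.linalg.norm(ray(c,u,v)))) for c,(u,v) in zip(cs,uvs)]
E
python3 - <<'E'
from h import *
import pickle
cs={n:cap(n) for n in("scene","side","wrist")}
pickle.dump(cs,open("c0.pkl","wb"))
crop(cs["scene"],220,170,350,300,6,"pics/s1.png")
crop(cs["side"],270,160,370,270,6,"pics/sd1.png")
crop(cs["wrist"],140,220,300,380,5,"pics/w1.png")
# point cloud of the base: fit by depth
for n,c in cs.items():
    H,W=c["z"].shape
    vv,uu=np.mgrid[0:H,0:W]
    P=np.stack([(uu-c["cx"])/c["f"],(vv-c["cy"])/c["f"],np.ones_like(uu)],-1)*c["z"][...,None]@c["R"].T+c["t"]
    m=(c["z"]>0)&(P[...,2]>.14)&(P[...,2]<.17)
    print(n,c["t"],m.sum())
E
```

```text
scene [ 0.04987297 -0.48664098  0.87232565] 13483
side [0.33144477 0.65843025 0.72902154] 11940
wrist [0.57487361 0.07858969 0.3740893 ] 13247
```

View pics/s1.png

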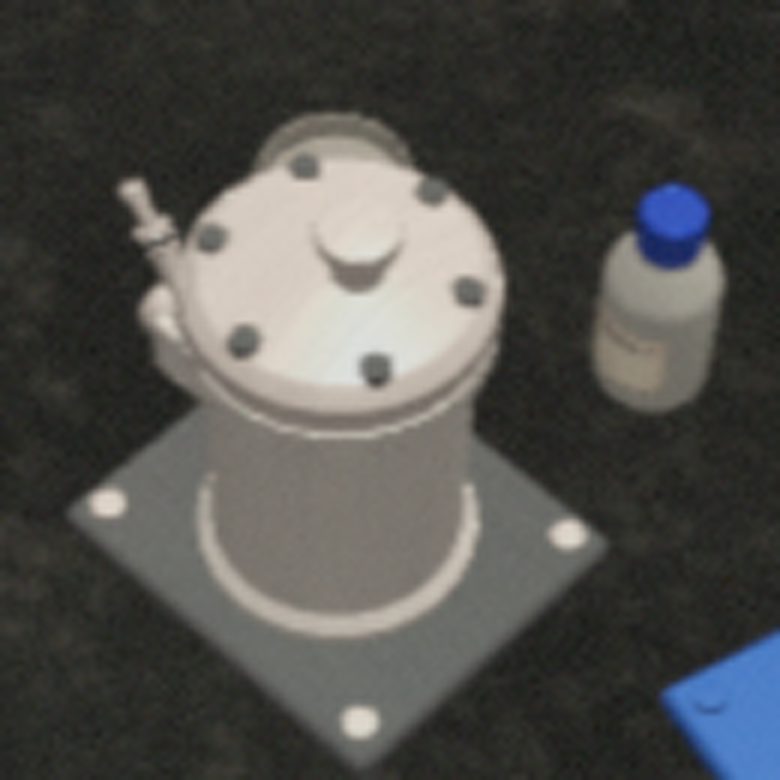

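View pics/sd1.png

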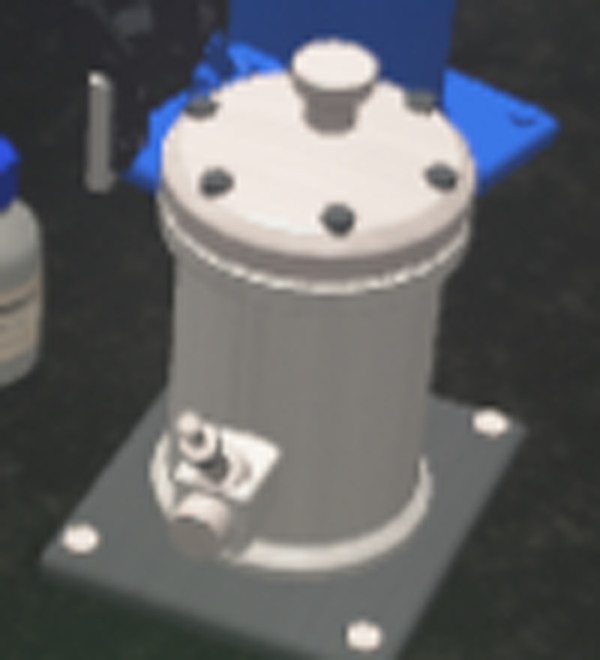

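View pics/w1.png

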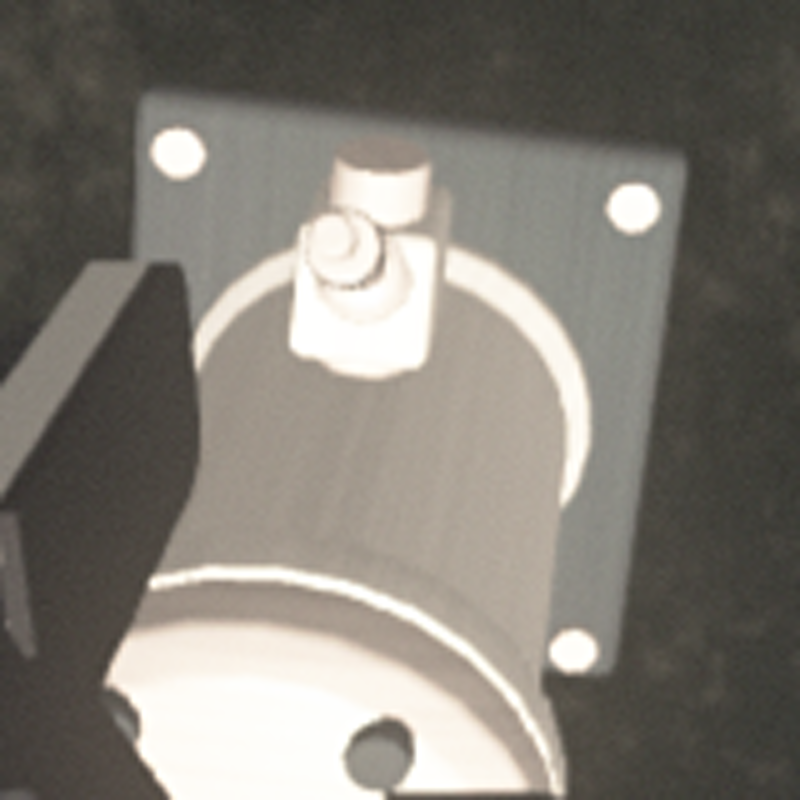

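```bash
cat > fit.py <<'E'
from h import *
import pickle
from scipy.optimize import least_squares
cs=pickle.load(open("c0.pkl","rb"))
W,S,D=cs["wrist"],cs["scene"],cs["side"]
X,e=tri([S,D,W],[(242,201.7),(302.8,232.8),(206,268)]); print("tip tri",X,e)
print("tip SD",tri([S,D],[(242,201.7),(302.8,232.8)]))
for c,uv in((S,(242,201.7)),(D,(302.8,232.8)),(W,(206,268))): print(dep(c,*uv))
# corners in vessel frame
A=(-.075,-.065,.012);B=(-.075,.065,.012);C=(.075,.065,.012);E_=(.075,-.065,.012)
s,c35=np.sin(np.radians(35)),np.cos(np.radians(35))
tip=np.array([-.086-.026*s,0,.095+.026*c35]); print("tip z expected",tip[2])
ob=[(W,A,(169,239)),(W,B,(277,251)),(W,C,(261.6,355)),
(S,A,(231.3,255.8)),(S,E_,(280.3,298.3)),(S,C,(321.2,260.8)),
(D,B,(276.7,253.3)),(D,A,(336.3,270)),(D,E_,(357.8,231.7)),
(S,tip,(242,201.7)),(D,tip,(302.8,232.8)),(W,tip,(206,268))]
def res(p):
    th=p[2];Rz=np.array([[np.cos(th),-np.sin(th),0],[np.sin(th),np.cos(th),0],[0,0,1]])
    return np.concatenate([(proj(c,Rz@np.array(P)+[p[0],p[1],0])[0]-uv) for c,P,uv in ob])
r=least_squares(res,[.55,-.1,-np.pi/2],loss="soft_l1"); print(r.x[:2],np.degrees(r.x[2]));print(r.fun.reshape(-1,2).round(1))
th=r.x[2];Rz=np.array([[np.cos(th),-np.sin(th),0],[np.sin(th),np.cos(th),0],[0,0,1]]); print("tip fit",Rz@tip+[*r.x[:2],0])
E
python3 fit.py
```

```text
tip tri [ 0.51371853 -0.05482492  0.11125826] [np.float64(0.0007427470036790067), np.float64(0.0014594345480883704), np.float64(0.0014878779124312446)]
tip SD (array([ 0.51377593, -0.05382578,  0.11073721]), [np.float64(0.000719745365600684), np.float64(0.0007197453656009323)])
[ 0.51077862 -0.05732469  0.11700825]
[ 0.51436753 -0.058512    0.10624469]
[ 0.51527366 -0.05319129  0.11765666]
tip z expected 0.11629795315151378
[ 0.50108313 -0.15335627] -97.45402989421235
[[-3.4  0.2]
 [ 0.1  1.5]
 [ 0.6  2. ]
 [-1.2 -1.8]
 [-0.2 -0.7]
 [ 1.  -1.9]
 [-0.1 -0.8]
 [-1.3  2.8]
 [ 1.8 -1.7]
 [-0.4 -1.7]
 [-0.4 -2.4]
 [-1.  -0.6]]
tip fit [ 0.51417464 -0.05329608  0.11629795]
```

```bash
python3 - <<'E'
from h import *
import pickle
cs=pickle.load(open("c0.pkl","rb"));W,S,D=cs["wrist"],cs["scene"],cs["side"]
print("tips",env.tips_ahead)
print("dish",atz(W,327,224,.012),atz(D,244.5,259,.01))
print("bottle cap",atz(W,335,378,.095),"scene cap",atz(S,220+673/6,170+205/6,.095), "side cap",atz(D,266.5,187,.095))
print("green knob S",atz(S,150,152,.19),"D",atz(D,301,283,.19))
print("timer",atz(S,189,279,.02))
th=np.radians(-97.45); s,c=np.sin(np.radians(35)),np.cos(np.radians(35))
a=np.array([-s*np.cos(th),-s*np.sin(th),c]);print("a",a)
tip=np.array([.514,-.0535,.1163]);seat=tip-.026*a;nut=seat+.0045*a;print("seat",seat,"nut",nut)
R0=W["obs"]["tcp_rot"];z0=R0[:,2];ax=np.cross(z0,-a);ang=np.arcsin(np.linalg.norm(ax));rv=ax/np.linalg.norm(ax)*ang
print("rotvec tool",R0.T@rv)
p=nut+.13*a; print("standoff",p,"shift tool cm",R0.T@(p-W["obs"]["ee_pos"])*100)
E
```

```text
tips 0.014
dish [ 0.63211004 -0.05199404  0.012     ] [ 0.63151682 -0.04826182  0.01      ]
bottle cap [ 0.6347115  -0.19035923  0.095     ] scene cap [ 0.63458093 -0.20107097  0.095     ] side cap [ 0.63566644 -0.19185934  0.095     ]
green knob S [0.45446315 0.13286891 0.19      ] D [0.45969065 0.14798098 0.19      ]
timer [ 0.34496376 -0.04703205  0.02      ]
a [0.07437046 0.56873453 0.81915204]
seat [ 0.51206637 -0.0682871   0.09500205] nut [ 0.51240104 -0.06572779  0.09868823]
rotvec tool [ 7.87387501e-02 -6.05695010e-01  3.77552355e-20]
standoff [0.5220692 0.0082077 0.205178 ] shift tool cm [ 0.82046633 -5.28089042  3.99211492]
```

Request:
send_rows([
  [[0.4,-2.6,2.0],[0,0,0],0],
  [[0.4,-2.7,2.0],[0,0,0],0],
  [[0,0,0],[0.016,-0.121,0],0],
  [[0,0,0],[0.016,-0.121,0],0],
  [[0,0,0],[0.016,-0.121,0],0],
  [[0,0,0],[0.016,-0.121,0],0],
  [[0,0,0],[0.015,-0.122,0],0],
  [[0,0,0],[0,0,0],0],
  [[0,0,0],[0,0,0],0],
], force=30)

```text
time_s: 1.42
ee_pos: [0.522, 0.0074, 0.2055]
tcp_rot: [[-0.022, 0.997, -0.074], [0.823, -0.024, -0.567], [-0.567, -0.074, -0.82]]
ft_force: [0.7, -0.3, 0.5]
grip_width: 0.0429
```

```bash
python3 - <<'E'
from h import *
import pickle
c=cap("wrist");s=cap("scene");d=cap("side");pickle.dump((c,s,d),open("c1.pkl","wb"))
o=c["obs"];print(o["time_s"],o["joint_positions"].round(1),o["ee_pos"],o["tcp_rot"].round(4),o["ft_force"],o["grip_width"])
cv2.imwrite("pics/w2.png",c["img"]);cv2.imwrite("pics/sd2.png",d["img"])
tip=np.array([.514,-.0535,.1163]);print(proj(c,tip))
u,v=proj(c,tip)[0].astype(int)
crop(c,u-50,v-60,u+50,v+60,6,"pics/w2c.png");print(u-50,v-60)
E
```

```text
1.425 [-31.4  49.   21.   92.7  19.5  56.3 -28.5] [0.52196724 0.00737595 0.20550655] [[-0.0223  0.997  -0.0743]
 [ 0.8232 -0.0238 -0.5672]
 [-0.5673 -0.0739 -0.8202]] [ 0.72650008 -0.27040508  0.54514123] 0.04289162634014012
[[277.05930359 213.43667125]]
227 153
```

View pics/w2.png

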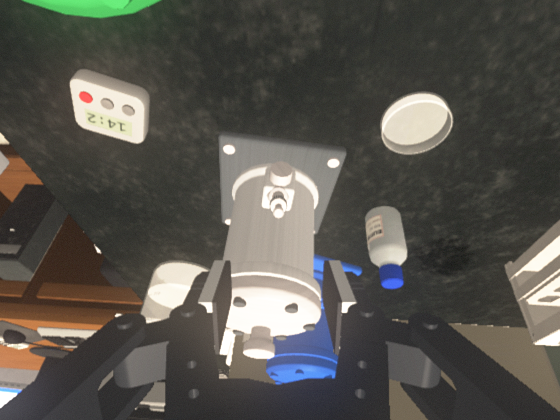

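View pics/w2c.png

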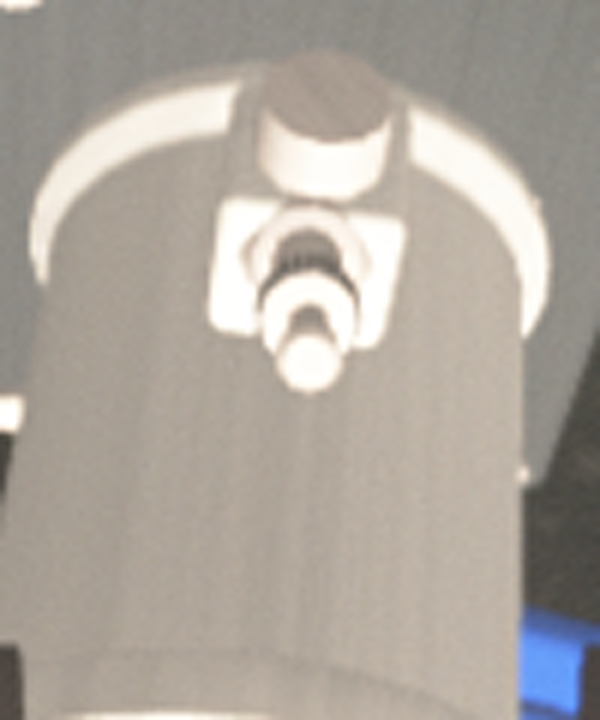

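Request:
send_rows([
  [[0,0,0],[0,0,0.18],0],
  [[0,0,0],[0,0,0.18],0],
  [[0,0,0],[0,0,0.18],0],
  [[0,0,0],[0,0,0.18],0],
  [[0,0,0],[0,0,0.18],0],
  [[0,0,0],[0,0,0.18],0],
  [[0,0,0],[0,0,0.18],0],
  [[0,0,0],[0,0,0.18],0],
  [[0,0,0],[0,0,0.16],0],
  [[0,0,0],[0,0,0],0],
  [[0,0,0],[0,0,0],0],
])

```text
time_s: 2.95
ee_pos: [0.522, 0.0077, 0.2054]
tcp_rot: [[0.997, -0.003, -0.074], [-0.044, -0.822, -0.568], [-0.06, 0.57, -0.819]]
ft_force: [-0.3, -0.4, 0.4]
grip_width: 0.0423
```

```bash
python3 - <<'E'
from h import *
import pickle
c=cap("wrist");pickle.dump(c,open("c2.pkl","wb"))
o=c["obs"];print(o["time_s"],o["joint_positions"].round(1),o["ee_pos"],o["tcp_rot"].round(4),o["ft_force"],o["grip_width"])
cv2.imwrite("pics/w3.png",c["img"])
tip=np.array([.514,-.0535,.1163]);print(proj(c,tip))
u,v=proj(c,tip)[0].astype(int)
crop(c,u-50,v-60,u+50,v+60,6,"pics/w3c.png");print(u-50,v-60)
E
```

```text
2.95 [-43.   56.5  48.9  93.   -6.5  52.7 -94.1] [0.52197897 0.00769657 0.20537679] [[ 0.9972 -0.0025 -0.0744]
 [-0.0445 -0.8215 -0.5685]
 [-0.0597  0.5702 -0.8193]] [-0.31182223 -0.3829524   0.38902379] 0.04233191435527209
[[277.09870032 212.96503931]]
227 152
```

View pics/w3.png

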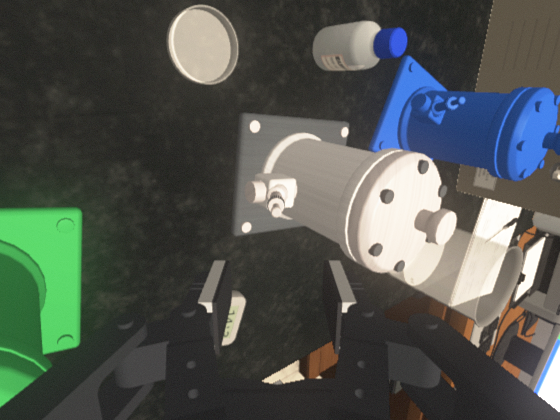

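View pics/w3c.png

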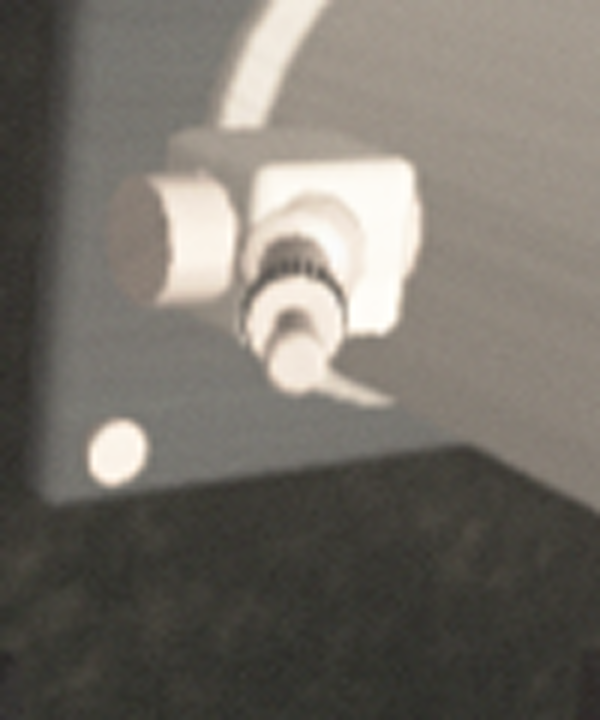

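```bash
python3 - <<'E'
from h import *
import pickle
c1,s,d=pickle.load(open("c1.pkl","rb"));c2=pickle.load(open("c2.pkl","rb"))
X,e=tri([c1,c2],[(278.3,213.3),(276.7,212.3)]);print("tip",X,e)
N,e=tri([c1,c2],[(227+309/6,153+300/6),(227+297/6,152+313/6)]);print("nut top?",N,e,X-N,np.linalg.norm(X-N))
B,e=tri([c1,c2],[(227+308/6,153+238/6),(227+308/6,152+238/6)]);print("body top",B,e,X-B,(X-B)/np.linalg.norm(X-B),np.linalg.norm(X-B))
o=env.get_obs();Rt=o["tcp_rot"];print("in tool cm",Rt.T@(X-o["ee_pos"])*100)
print("z",Rt[:,2])
E
```

```text
tip [ 0.51491628 -0.05275943  0.11675879] [np.float64(7.674100742463169e-05), np.float64(7.674100742476075e-05)]
nut top? [ 0.5129812  -0.06557429  0.09720054] [np.float64(0.0007273995477205823), np.float64(0.0007273995477205627)] [0.00193509 0.01281485 0.01955825] 0.02346252582034068
body top [ 0.51012313 -0.0896999   0.06539256] [np.float64(0.0006972101166743862), np.float64(0.0006972101166744546)] [0.00479316 0.03694046 0.05136623] [0.07554081 0.5821865  0.80953843] 0.06345125384186036
in tool cm [ 0.09401564 -0.07930169 10.75392676]
z [-0.07436637 -0.56841188 -0.81937633]
```

Request:
send_rows([
  [[0.09,-0.08,3.0],[0,0,0],0],
  [[0,0,3.0],[0,0,0],0],
  [[0,0,2.0],[0,0,0],0],
  [[0,0,0],[0,0,0],0],
  [[0,0,0],[0,0,0],0],
])

```text
time_s: 3.62
ee_pos: [0.5173, -0.0364, 0.1399]
tcp_rot: [[0.997, -0.005, -0.073], [-0.046, -0.821, -0.569], [-0.058, 0.57, -0.819]]
ft_force: [-0.3, 0.3, -0.6]
grip_width: 0.0426
```

```bash
python3 - <<'E'
from h import *
import pickle
c=cap("wrist");pickle.dump(c,open("c3.pkl","wb"));s=cap("side")
o=c["obs"];print(o["time_s"],o["joint_positions"].round(1),o["ee_pos"],o["ft_force"],o["grip_width"])
cv2.imwrite("pics/w4.png",c["img"]);crop(s,240,130,400,270,5,"pics/sd4.png")
tip=np.array([.5149,-.0528,.1168]);print(proj(c,tip),o["tcp_rot"].T@(tip-o["ee_pos"])*100)
u,v=proj(c,tip)[0].astype(int)
crop(c,u-50,v-60,u+50,v+60,6,"pics/w4c.png");print(u-50,v-60)
E
```

```text
3.625 [-38.3  61.1  45.8  99.1  -8.3  40.4 -92.8] [ 0.51730346 -0.03644138  0.13986658] [-0.32349253  0.25235501 -0.63337979] 0.042574862721115915
[[278.84459543 261.49244885]] [-0.03212253  0.02908224  2.83771102]
228 201
```

View pics/w4.png

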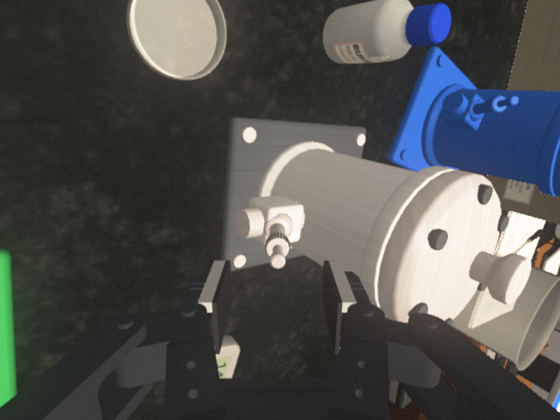

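View pics/w4c.png

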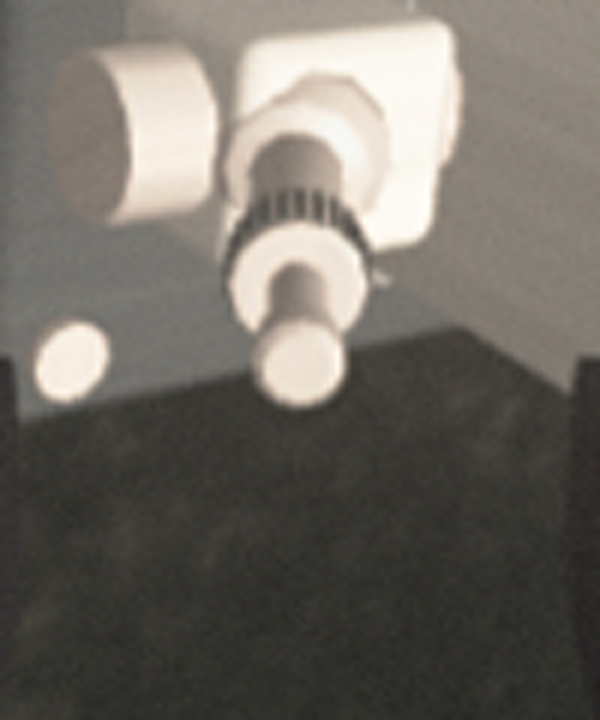

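View pics/sd4.png

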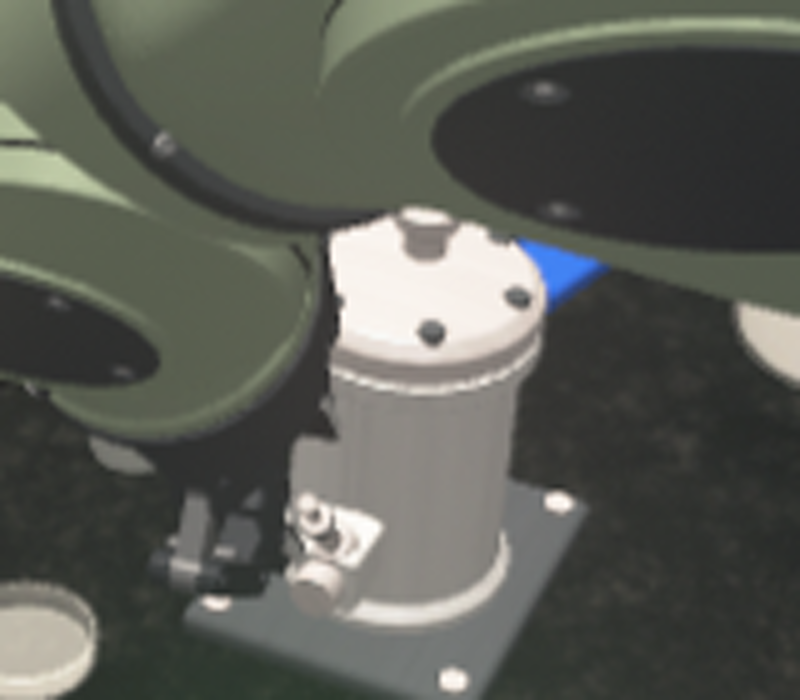

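```bash
python3 - <<'E'
from h import *
s=cap("side");o=s["obs"];T=o["tcp_rot"];p=o["ee_pos"]
for n,q in dict(tcp=[0,0,0],tips=[0,0,.014],f1=[0,.025,.005],f2=[0,-.025,.005],palm=[0,0,-.06],cam=[.0786,0,-.129]).items():
    w=p+T@np.array(q);uv=proj(s,w)[0];print(n,w.round(3),uv.round(0),((uv-[240,130])*5).round(0), "depth",s["z"][int(uv[1]),int(uv[0])], ((w-s["t"])@s["R"])[2])
c=cap("wrist")
for uv in((225,268),(212,310),(330,268),(345,310)): 
    w=dep(c,*uv);print(uv,w,o["tcp_rot"].T@(w-p)*100)
crop(c,180,250,380,420,4,"pics/w5.png")
E
```

```text
tcp [ 0.517 -0.036  0.14 ] [299. 226.] [293. 479.] depth 1.0554038 0.928374170650243
tips [ 0.516 -0.044  0.128] [300. 228.] [301. 490.] depth 1.0451164 0.9411067731774432
f1 [ 0.517 -0.06   0.15 ] [303. 214.] [314. 420.] depth 0.9272307 0.9396616226829975
f2 [ 0.517 -0.019  0.121] [296. 239.] [278. 547.] depth 0.8889825 0.9261814347083456
palm [ 0.522 -0.002  0.189] [292. 215.] [258. 425.] depth 0.77797043 0.8738058741050992
cam [0.605 0.033 0.241] [238. 192.] [-11. 309.] depth 0.6294907 0.8359296000163171
(225, 268) [ 0.52844018 -0.01774435  0.12694758] [ 1.09650704 -2.26971312 -0.08206411]
(212, 310) [ 0.52744047 -0.00200155  0.14803528] [ 0.80436704 -2.35942693 -2.69775995]
(330, 268) [ 0.52786527 -0.05455997  0.15189976] [ 1.06526995  2.17770683 -0.02917086]
(345, 310) [ 0.5263069  -0.04122632  0.17395907] [ 0.72289562  2.34157211 -2.58342317]
```

View pics/w5.png

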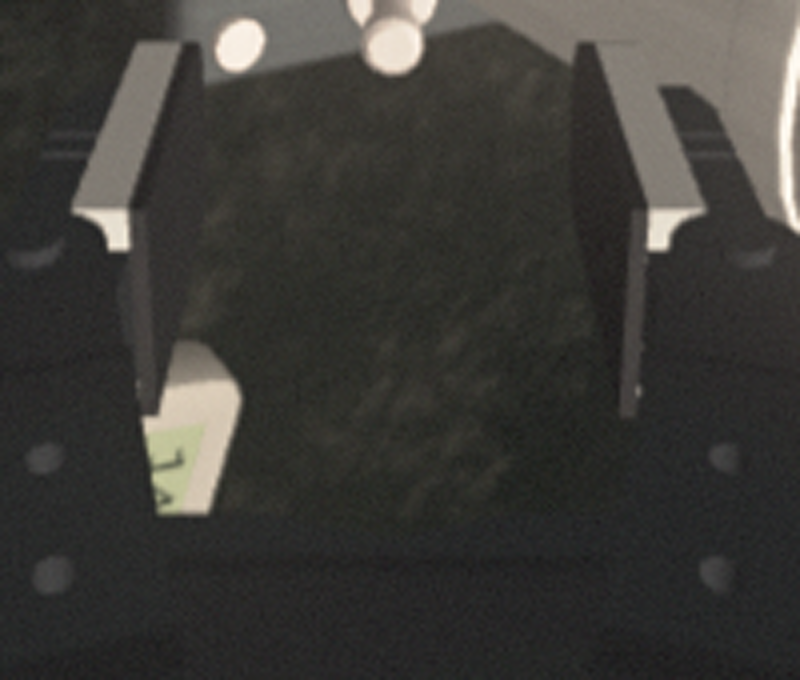

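Request:
send_rows([
  [[-0.03,0.05,2.0],[0,0,0],0],
  [[0,0,2.0],[0,0,0],0],
  [[0,0,1.15],[0,0,0],0],
  [[0,0,0],[0,0,0],0],
  [[0,0,0],[0,0,0],0],
])

```text
time_s: 4.45
ee_pos: [0.5131, -0.0662, 0.0978]
tcp_rot: [[0.997, -0.005, -0.073], [-0.046, -0.821, -0.569], [-0.057, 0.571, -0.819]]
ft_force: [-0.6, 0.0, 0.4]
grip_width: 0.0424
```

```bash
python3 - <<'E'
from h import *
c=cap("wrist");o=c["obs"];print(o["time_s"],o["joint_positions"].round(1),o["ee_pos"],o["ft_force"],o["grip_width"])
crop(c,180,230,380,400,4,"pics/w6.png")
tip=np.array([.5149,-.0528,.1168]);print(proj(c,tip),o["tcp_rot"].T@(tip-o["ee_pos"])*100)
E
```

```text
4.45 [-34.8  64.5  43.6 102.1  -9.3  32.9 -91.9] [ 0.51310447 -0.06621987  0.0978251 ] [-0.63486022  0.02194603  0.3897921 ] 0.042442169378313986
[[278.40668956 322.79404721]] [ 0.00815369 -0.01991295 -2.33091735]
```

View pics/w6.png

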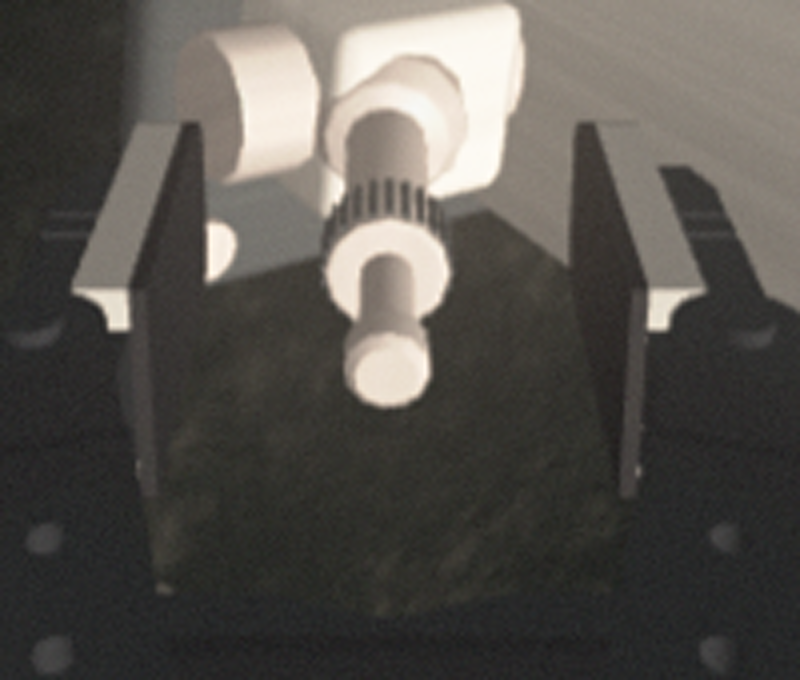

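Request:
send_rows([
  [[0,0,0],[0,0,0],-1],
  [[0,0,0],[0,0,0],-1],
  [[0,0,0],[0,0,0],-1],
  [[0,0,0],[0,0,0],-1],
  [[0,0,0],[0,0,0],-1],
  [[0,0,0],[0,0,0],-1],
], force=30)

```text
time_s: 5.25
ee_pos: [0.5129, -0.0665, 0.0974]
tcp_rot: [[0.997, -0.006, -0.074], [-0.047, -0.821, -0.569], [-0.058, 0.571, -0.819]]
ft_force: [2.0, 3.6, 1.5]
grip_width: 0.0115
```

```bash
python3 - <<'E'
from h import *
c=cap("wrist");o=c["obs"];print(o["time_s"],o["joint_positions"].round(1),o["ee_pos"],o["ft_force"],o["tcp_rot"].T@o["ft_force"],o["torque"],o["grip_width"])
crop(c,180,230,380,400,4,"pics/w7.png")
tip=np.array([.5149,-.0528,.1168]);print(proj(c,tip),o["tcp_rot"].T@(tip-o["ee_pos"])*100)
E
```

```text
5.25 [-34.7  64.5  43.6 102.1  -9.3  32.9 -91.9] [ 0.51293649 -0.06646836  0.0973588 ] [1.97429319 3.58363118 1.48967962] [ 1.71585003 -2.10314152 -3.40470936] [ 1.00195295 -0.14776909  0.11115854] 0.011502685922790974
[[278.58211943 323.41488755]] [ 0.02015917 -0.01374897 -2.3844921 ]
```

View pics/w7.png

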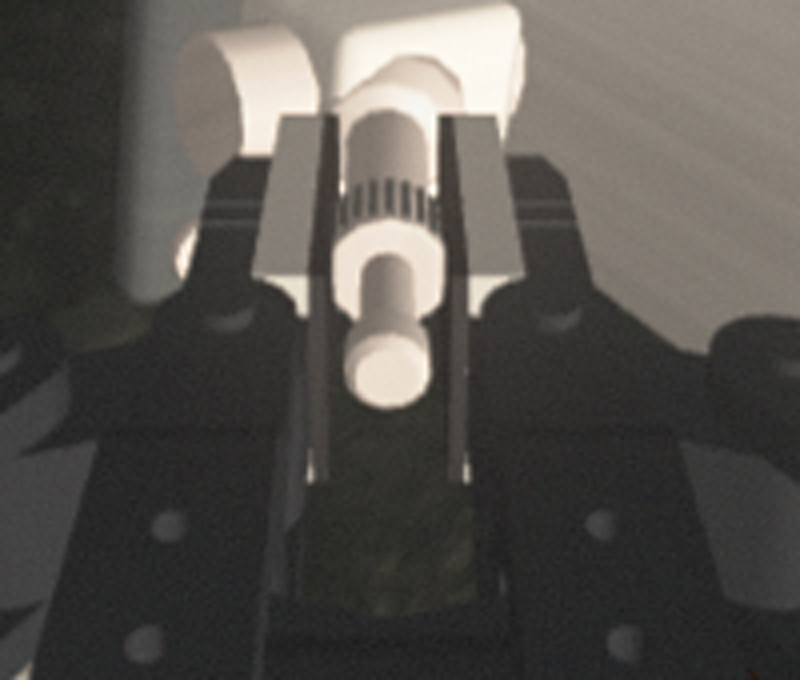

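Request:
send_rows([
  [[0,0,-0.1],[0,0,0],-1],
  [[0,0,0],[0,0,0],-1],
  [[0,0,0],[0,0,0],-1],
])

```text
time_s: 5.68
ee_pos: [0.5129, -0.0661, 0.098]
tcp_rot: [[0.997, -0.006, -0.074], [-0.047, -0.821, -0.569], [-0.058, 0.571, -0.819]]
ft_force: [3.0, -0.8, -6.2]
grip_width: 0.0111
```

```bash
cat > st.py <<'E'
from h import *
o=env.get_obs();T=o["tcp_rot"];print(o["time_s"],o["joint_positions"].round(1),"F",(T.T@o["ft_force"]).round(2),"M",(T.T@o["torque"]).round(3),"w",o["grip_width"])
tip=np.array([.5149,-.0528,.1168]);print((T.T@(tip-o["ee_pos"])*1000).round(2))
E
python3 st.py
```

```text
5.675 [-34.8  64.5  43.6 102.1  -9.3  33.  -91.9] F [ 3.42 -2.95  5.31] M [1.331 0.687 0.009] w 0.011138260888630179
[  0.3   -0.2  -23.06]
```

Request:
send_rows([
  [[0,0,-0.03],[0,0,-0.18],-1],
  [[0,0,-0.03],[0,0,-0.18],-1],
  [[0,0,-0.03],[0,0,-0.18],-1],
  [[0,0,-0.03],[0,0,-0.18],-1],
  [[0,0,0],[0,0,0],-1],
])

```text
time_s: 6.3
ee_pos: [0.513, -0.0655, 0.0992]
tcp_rot: [[0.754, 0.653, -0.074], [0.506, -0.649, -0.569], [-0.419, 0.391, -0.819]]
ft_force: [3.0, -1.3, -7.0]
grip_width: 0.0113
```

```bash
python3 st.py; python3 - <<'E'
from h import *
c=cap("wrist");print(c["obs"]["tcp_rot"].round(4))
crop(c,180,230,380,400,4,"pics/w8.png")
E
```

```text
6.3 [-30.8  61.   33.8 101.9   7.5  33.5 -66.9] F [4.54 0.06 6.25] M [ 0.436  1.334 -0.051] w 0.011254675093940325
[  0.41  -0.12 -21.8 ]
[[ 0.7541  0.6525 -0.0741]
 [ 0.5056 -0.6489 -0.5685]
 [-0.4191  0.3913 -0.8193]]
```

View pics/w8.png

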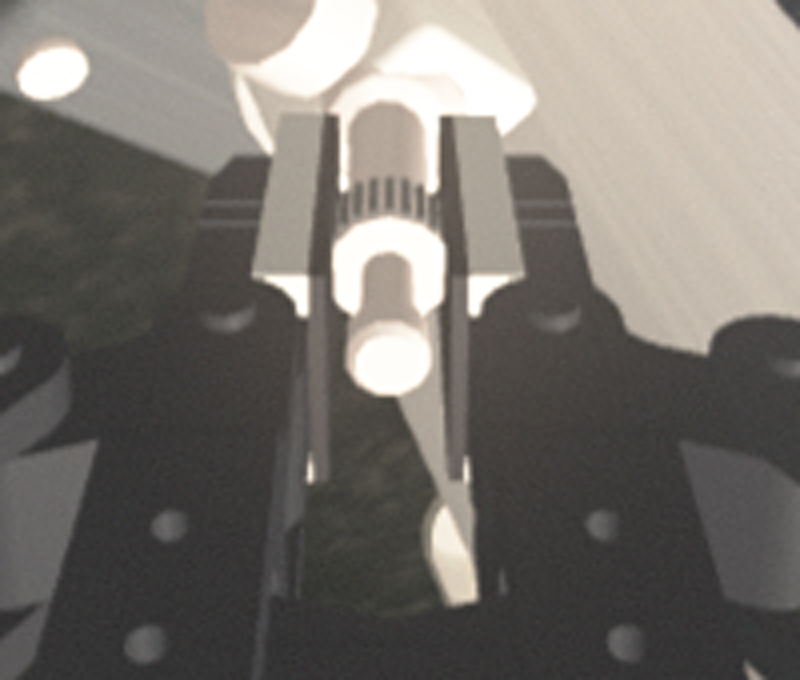

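Request:
send_rows([
  [[0,0,-0.028],[0,0,-0.18],-1],
  [[0,0,-0.028],[0,0,-0.18],-1],
  [[0,0,-0.028],[0,0,-0.18],-1],
  [[0,0,-0.028],[0,0,-0.18],-1],
  [[0,0,-0.028],[0,0,-0.18],-1],
  [[0,0,-0.028],[0,0,-0.18],-1],
  [[0,0,0],[0,0,0],-1],
])

```text
time_s: 7.22
ee_pos: [0.5134, -0.0646, 0.1005]
tcp_rot: [[-0.218, 0.973, -0.074], [0.811, 0.138, -0.569], [-0.543, -0.184, -0.819]]
ft_force: [6.5, -1.4, -4.9]
grip_width: 0.0113
```

```bash
python3 st.py
```

```text
7.225 [-23.2  57.1  17.4 101.5  29.8  39.  -26.7] F [0.06 7.06 4.3 ] M [-1.567  0.729 -0.091] w 0.011282136256814592
[  0.42   0.11 -20.18]
```

Request:
send_rows([
  [[0,0.03,-0.029],[0,0,-0.18],-1],
  [[0,0,-0.029],[0,0,-0.18],-1],
  [[0,0,-0.029],[0,0,-0.18],-1],
  [[0,0,-0.029],[0,0,-0.18],-1],
  [[0,0,-0.029],[0,0,-0.18],-1],
  [[0,0,-0.029],[0,0,-0.18],-1],
  [[0,0,-0.029],[0,0,-0.18],-1],
  [[0,0,-0.01],[0,0,-0.05],-1],
  [[0,0,0],[0,0,0],-1],
])

```text
time_s: 8.35
ee_pos: [0.5137, -0.0633, 0.102]
tcp_rot: [[-0.996, 0.042, -0.074], [0.077, 0.819, -0.569], [0.037, -0.573, -0.819]]
ft_force: [7.4, -0.8, -6.9]
grip_width: 0.0115
```

```bash
python3 st.py; python3 - <<'E'
from h import *
c=cap("wrist");print(c["obs"]["tcp_rot"].round(4))
crop(c,180,230,380,400,4,"pics/w9.png")
E
```

```text
8.35 [-12.7  55.3  -3.3 101.   47.8  50.3  31.4] F [-7.69  3.62  5.56] M [-1.374 -1.55  -0.022] w 0.011529962734943588
[  0.19   0.14 -18.15]
[[-0.9963  0.0422 -0.0745]
 [ 0.0772  0.8188 -0.5689]
 [ 0.0369 -0.5726 -0.819 ]]
```

View pics/w9.png

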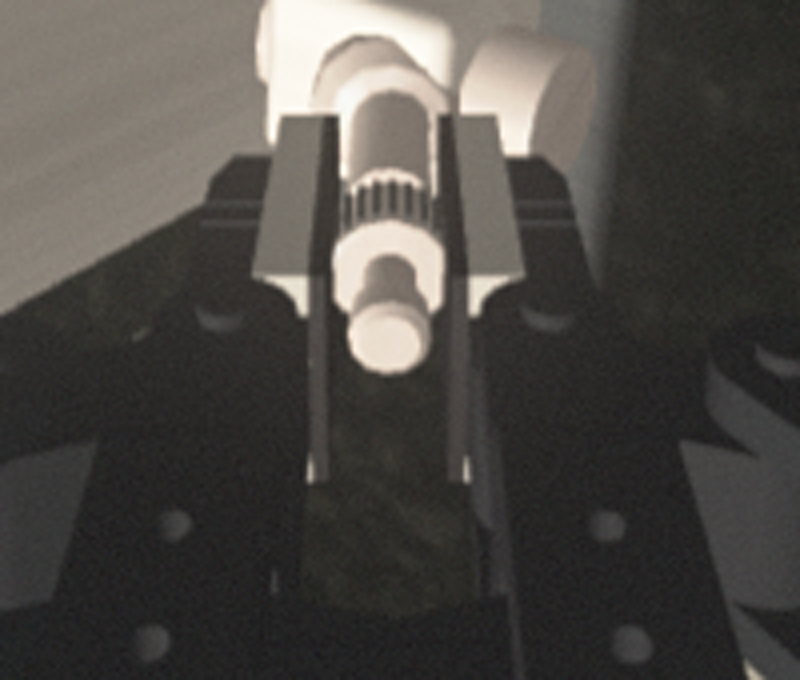

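Request:
send_rows([
  [[0,0,0],[0,0,0],-0.3],
  [[0,0,0],[0,0,0],-0.3],
  [[0,0,0],[0,0,0],-0.3],
  [[0,0,0],[0,0,0],-0.3],
])

```text
time_s: 8.9
ee_pos: [0.5134, -0.0632, 0.1023]
tcp_rot: [[-0.997, 0.038, -0.075], [0.074, 0.819, -0.569], [0.04, -0.573, -0.819]]
ft_force: [0.3, 0.4, 0.6]
grip_width: 0.0299
```

```bash
python3 st.py; python3 - <<'E'
from h import *
c=cap("wrist")
crop(c,180,230,380,400,4,"pics/w10.png")
E
```

```text
8.9 [-12.6  55.3  -3.4 101.   47.9  50.3  31.6] F [-0.28 -0.04 -0.72] M [-0.622 -0.047  0.038] w 0.02988887496945949
[ -0.13   0.25 -17.95]
```

View pics/w10.png

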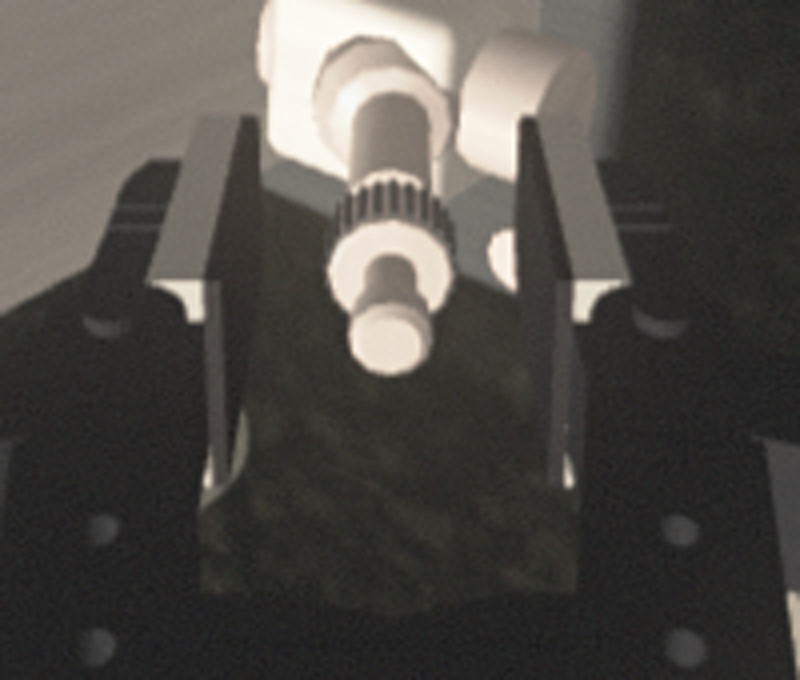

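Request:
send_rows([
  [[0,0,-2.0],[0,0,0],-0.3],
  [[0,0,-2.0],[0,0,0],-0.3],
  [[0,0,-2.0],[0,0,0],-0.3],
  [[0,0,0],[0,0,0],-1],
  [[0,0,0],[0,0,0],-1],
  [[0,0,0],[0,0,0],-1],
  [[0,0,0],[0,0,0],-1],
])

```text
time_s: 9.82
ee_pos: [0.5179, -0.0293, 0.1511]
tcp_rot: [[-0.997, 0.037, -0.075], [0.073, 0.819, -0.569], [0.04, -0.573, -0.819]]
ft_force: [-0.7, -0.0, -0.1]
grip_width: -0.0003
```

```bash
python3 st.py; python3 - <<'E'
from h import *
import pickle
c=cap("wrist");pickle.dump(c,open("c4.pkl","wb"))
crop(c,180,220,380,370,4,"pics/w11.png")
o=c["obs"]
print(proj(c,[.5149,-.0528,.1168]),proj(c,o["ee_pos"]+o["tcp_rot"]@[0,0,.014]))
E
```

```text
9.825 [-14.7  51.1  -5.7  97.4  43.   58.   35.6] F [ 0.74 -0.01  0.13] M [-0.622 -0.019  0.018] w -0.00029510629689699533
[-0.15  0.23 41.67]
[[275.77261107 251.09835703]] [[275.13554893 275.03067046]]
```

View pics/w11.png

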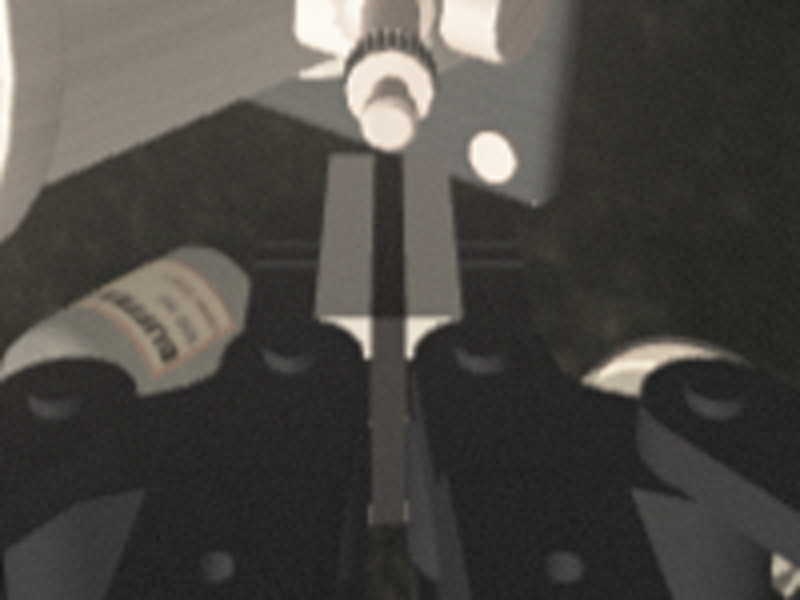

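Request:
send_rows([
  [[0,0.02,1.2],[0,0,0],-1],
  [[0,0,1.0],[0,0,0],-1],
  [[0,0,0.4],[0,0,0],-1],
  [[0,0,0],[0,0,0],-1],
], force=60)

```text
time_s: 10.38
ee_pos: [0.516, -0.0438, 0.1297]
tcp_rot: [[-0.997, 0.037, -0.075], [0.073, 0.819, -0.569], [0.04, -0.573, -0.819]]
ft_force: [-0.2, -0.3, 0.9]
grip_width: -0.0
```

```bash
python3 st.py
```

```text
10.375 [-13.8  52.8  -4.8  99.1  45.   54.6  33.9] F [ 0.21 -0.78 -0.54] M [-0.62  -0.047 -0.01 ] w -2.4777545929225156e-05
[-0.1  -0.03 15.78]
```

Not yet in contact (1.8 mm by estimate). Pressing in small steps.

Request:
send_rows([
  [[0,0,0.1],[0,0,0],-1],
  [[0,0,0.1],[0,0,0],-1],
  [[0,0,0.1],[0,0,0],-1],
  [[0,0,0],[0,0,0],-1],
])

```text
time_s: 10.88
ee_pos: [0.5159, -0.0453, 0.1275]
tcp_rot: [[-0.997, 0.037, -0.074], [0.073, 0.819, -0.569], [0.039, -0.572, -0.819]]
ft_force: [0.4, 1.2, 1.9]
grip_width: -0.0
```

```bash
python3 st.py
```

```text
10.875 [-13.7  53.   -4.7  99.3  45.3  54.2  33.7] F [-0.2  -0.11 -2.23] M [-0.576 -0.008 -0.061] w -3.574728738436159e-05
[ 0.05 -0.06 13.16]
```

Request:
send_rows([
  [[0,0,0.1],[0,0,0],-1],
  [[0,0,0.1],[0,0,0],-1],
  [[0,0,0.1],[0,0,0],-1],
  [[0,0,0],[0,0,0],-1],
])

```text
time_s: 11.38
ee_pos: [0.5157, -0.047, 0.125]
tcp_rot: [[-0.997, 0.037, -0.074], [0.073, 0.819, -0.569], [0.04, -0.572, -0.819]]
ft_force: [0.5, 2.6, 3.0]
grip_width: -0.0003
```

```bash
python3 st.py
```

```text
11.375 [-13.6  53.2  -4.6  99.5  45.5  53.9  33.5] F [-0.18  0.47 -3.99] M [-0.539 -0.015  0.016] w -0.0002604147653181747
[ 0.03 -0.06 10.09]
```

Request:
send_rows([
  [[0,0,0.1],[0,0,0],-1],
  [[0,0,0.1],[0,0,0],-1],
  [[0,0,0],[0,0,0],-1],
])

```text
time_s: 11.75
ee_pos: [0.5155, -0.0481, 0.1234]
tcp_rot: [[-0.997, 0.037, -0.074], [0.073, 0.819, -0.569], [0.04, -0.572, -0.819]]
ft_force: [-0.2, 3.4, 5.4]
grip_width: -0.0003
```

```bash
python3 st.py
```

```text
11.75 [-13.5  53.4  -4.5  99.6  45.7  53.6  33.4] F [ 0.64 -0.33 -6.37] M [-0.516 -0.038 -0.039] w -0.0002715251839017073
[ 0.03 -0.08  8.11]
```

Request:
send_rows([
  [[0,0,0.1],[0,0,0],-1],
  [[0,0,0],[0,0,0],-1],
  [[0,0,0],[0,0,0],-1],
])

```text
time_s: 12.12
ee_pos: [0.5156, -0.0485, 0.1229]
tcp_rot: [[-0.997, 0.037, -0.074], [0.073, 0.819, -0.569], [0.039, -0.572, -0.819]]
ft_force: [-0.5, 5.6, 10.8]
grip_width: -0.0
```

```bash
python3 st.py
```

```text
12.125 [-13.5  53.4  -4.4  99.7  45.8  53.5  33.3] F [  1.3   -1.61 -12.06] M [-0.288  0.282 -0.04 ] w -3.978789122079794e-05
[ 0.1  -0.09  7.47]
```

Request:
send_rows([
  [[0,0,0],[0,0,0],-1],
  [[0,0,0],[0,0,0],-1],
  [[0,0,0],[0,0,0],-1],
  [[0,0,0],[0,0,0],-1],
  [[0,0,0],[0,0,0],-1],
  [[0,0,0],[0,0,0],-1],
  [[0,0,0],[0,0,0],-1],
  [[0,0,0],[0,0,0],-1],
])

```text
time_s: 13.12
ee_pos: [0.5156, -0.0485, 0.1229]
tcp_rot: [[-0.997, 0.037, -0.074], [0.073, 0.819, -0.569], [0.039, -0.572, -0.819]]
ft_force: [-0.7, 6.0, 10.3]
grip_width: 0.0001
```

```bash
python3 st.py;  python3 - <<'E'
from h import *
c=cap("wrist");crop(c,180,220,380,370,4,"pics/w12.png")
E
```

```text
13.125 [-13.5  53.4  -4.4  99.7  45.8  53.5  33.3] F [  1.54  -1.   -11.84] M [-0.322  0.26   0.005] w 6.26550201899282e-05
[ 0.11 -0.12  7.48]
```

View pics/w12.png

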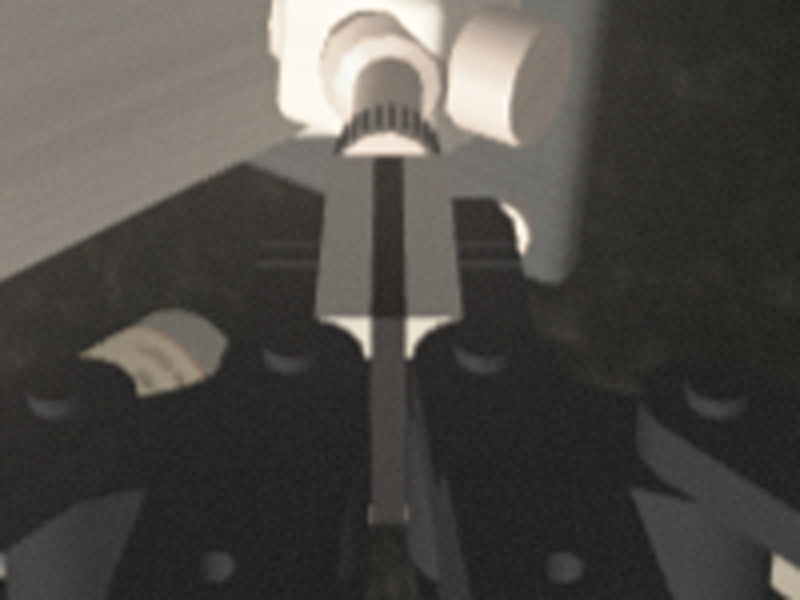

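Request:
send_rows([
  [[0,0,0],[0,0,0],-1],
  [[0,0,0],[0,0,0],-1],
  [[0,0,0],[0,0,0],-1],
  [[0,0,0],[0,0,0],-1],
  [[0,0,0],[0,0,0],-1],
  [[0,0,0],[0,0,0],-1],
  [[0,0,0],[0,0,0],-1],
  [[0,0,0],[0,0,0],-1],
  [[0,0,-0.3],[0,0,0],-1],
  [[0,0,-0.5],[0,0,0],-1],
  [[0,0,-1.5],[0,0,0],-1],
  [[0,0,-3],[0,0,0],-1],
  [[0,0,-4],[0,0,0],-1],
  [[0,0,-4],[0,0,0],-1],
  [[0,0,0],[0,0,0],-1],
  [[0,0,0],[0,0,0],-1],
])

```text
time_s: 15.18
ee_pos: [0.525, 0.0267, 0.2315]
tcp_rot: [[-0.997, 0.037, -0.075], [0.073, 0.819, -0.569], [0.04, -0.573, -0.819]]
ft_force: [-0.5, -1.0, -0.7]
grip_width: -0.0003
```

```bash
python3 st.py;  python3 - <<'E'
from h import *
c=cap("wrist");d=cap("side");s=cap("scene");cv2.imwrite("pics/w13.png",c["img"]);cv2.imwrite("pics/sd13.png",d["img"])
u,v=proj(c,[.5149,-.0528,.1168])[0].astype(int);print(proj(c,[.5149,-.0528,.1168]),u-50,v-60)
crop(c,u-50,v-60,u+50,v+60,6,"pics/w13c.png");crop(s,150,150,360,310,4,"pics/s13.png")
E
```

```text
15.175 [-18.7  45.8  -8.   88.7  36.7  71.5  41.2] F [ 0.39 -0.39  1.16] M [-0.619 -0.013  0.033] w -0.0003258547078498979
[ -0.33   0.2  139.91]
[[276.06223419 202.13311553]] 226 142
```

View pics/w13c.png

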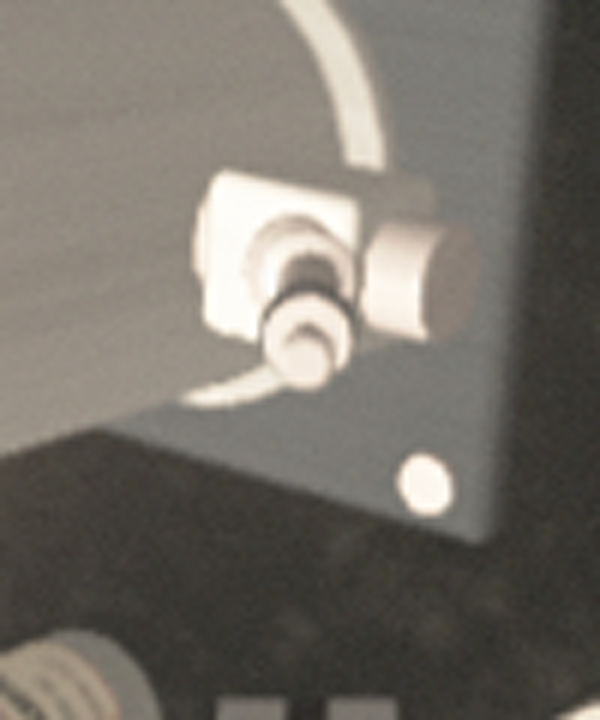

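View pics/sd13.png

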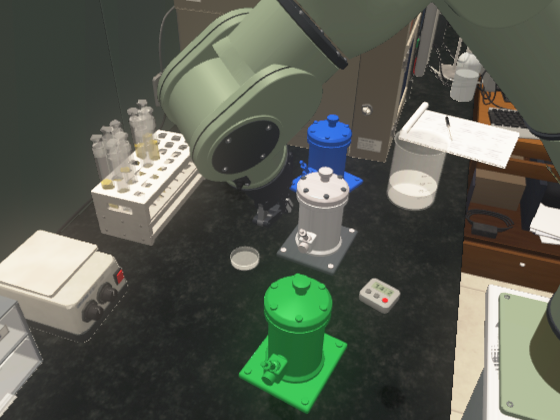

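View pics/s13.png

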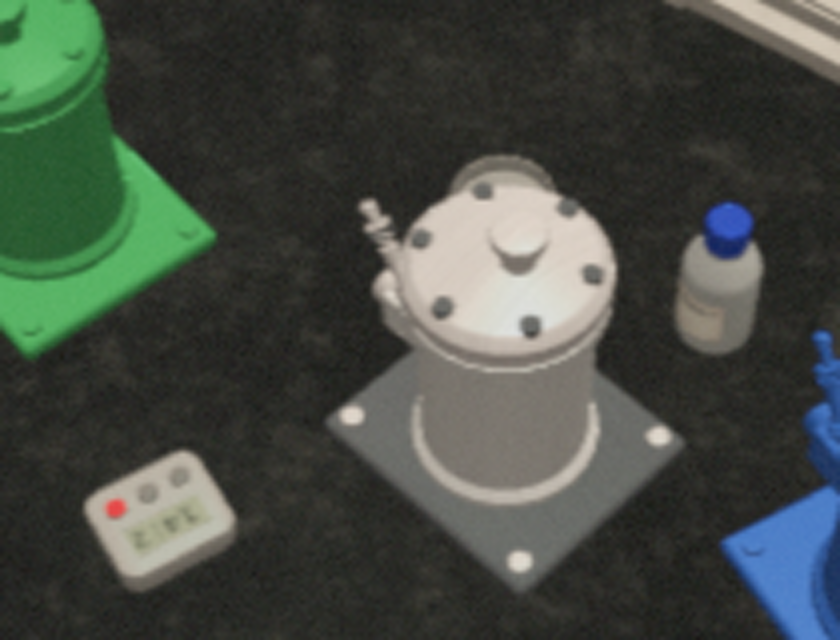

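```bash
python3 -c "
from station import env
print(env.finish_job()); print(env.get_obs()['time_s'])"
```

```text
the job is handed in; nothing more can be done
None
the job is handed in; nothing more can be done
```

The vessel was vented as asked and the job is handed in, with about 15 s of the 61 s used.

- **Nut:** I gripped the lock nut along the valve axis and unscrewed it about 3.1 rad counter-clockwise, lifting the tool with the thread. The measured axial force was upward from just before the turn to the end of it, so the pin stayed up. Closing the jaws had first pushed the nut and pin down with about 3.4 N, before I raised the tool and started turning. With the nut screwed down, that could move the pin less than 1 mm.
- **Pressing:** With the shut fingertips I pressed the tip down about 6 mm, until the force jumped from about 6 N to 12 N. The wrist picture then showed the nut on its seat. I held it there for about 2.2 s and withdrew.
- **Last checks:** The tip is back at its original height, within about 1 px in the wrist picture. The nut is visibly still raised. In the pictures the bottle, dish and timer have not moved, and the arm was clear of everything.

The early depth readings of the tip and the base-corner fit disagreed by a few millimetres and pixels. Triangulating from two wrist-camera views settled it: they agreed to 0.1 mm, and the tip's height came out within 0.5 mm of what was given. The nut's final angle is inferred from the tool's turn and the rise of the nut, not measured directly.

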